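Dial the lane code into a blood-tube loader

ROBOT

A 6-joint arm with a two-finger parallel gripper is mounted at the origin on the work surface. World frame = base frame: x ahead of the robot, y to its left, z up, the work surface at z = 0. Lengths are in m, angles in rad, forces in N, time in s.
With the tool pointing down it reaches from about 0.3 to 0.825 m from the base axis. Payload 5.4 kg.
Tool frame: the origin (TCP) lies at the very end of the fingers, on their centre line; the grasp point (between the pads) lies 19 mm behind it; z points along the fingers, y is the line along which they close (so a half turn about z gives the same grasp; the last joint's range is limited). The gripper opens to 92 mm and grips with 3 to 60 N. Pads are 20 mm wide; open, the fingers measure 128 mm over their backs; the gripper's body (75 mm by 189 mm) begins 69 mm behind the grasp point.
Start: joints at [0.916, 0.158, 1.597, -0, 1.386, -0.21], TCP at [0.247, 0.519, 0.215] pointing down, gripper open.
Joint ranges: [-2.91, 2.91], [-0.94, 2.29], [0.18, 2.7], [-1.29, 4.43], [0.17, 2.64], [-3, 3]. Speed limits (rad/s): [2.57, 2.57, 3.14, 3.14, 3.14, 3.14].

INTERFACE

Orientations are given as a rotation vector (axis times angle).
In Python, from workcell import bot gives the robot as it stands. Calls block until the motion is done:
- bot.goto(position, orientation): joint-space move of the TCP to a pose.
- bot.line_to(position, rot=None, max_speed=0.15): straight line of the TCP; rot=None keeps the orientation; max_speed is the mean speed in m/s.
- bot.set_joints(angles): joint-space move.
- bot.set_gripper(opening, newtons=None): opening from 0.0 (shut) to 1.0 (fully open); newtons is the grip in N (None keeps the last); returns when the fingers have stopped.
- bot.hold(seconds).
- bot.inverse_kinematics(position, orientation): joint angles nearest the present ones, or None.
- bot.read_camera(name): name is "scene" or "top" or "wrist"; returns a dict with "pixels" (480x640x3 uint8, blue, green, red), "fx", "fy", "cx", "cy" (pixels), "R" (3x3) and "t" (3): a world point X has camera coordinates R X + t. Camera axes: x right, y down, z forward; pixel columns grow to the right and rows downward; lengths in m; the calibration is good to about 2 mm. A picture is of the moment at which its call begins. There is no depth.
A pose or a line that the arm cannot do raises bot.MotionError and nothing moves.
- bot.job_done(): hands the job in; it is judged then, once.
Readings, each from a call of its own:
- bot.current_clock(): time.
- bot.current_joints(): joint angles.
- bot.current_joint_vel(): joint speeds.
- bot.current_effort(): joint torques, N m.
- bot.current_ee_pos(): TCP position.
- bot.current_tool_rot(): TCP orientation.
- bot.current_contact_force(): force on the tool from outside, world axes, zero at the start.
- bot.current_ft_torque(): the same for the moment, N m.
- bot.current_opening(): opening from 0.0 (shut) to 1.0 (fully open).
- bot.current_grip_force(): force on a finger pad.
Only numpy, scipy, OpenCV 4.12 (cv2) and the standard library are available. Lean on these libraries where they do the work, as an engineer would, in place of code of your own. Each camera call takes 0.05 s, during which the arm holds its last target. There are 200 camera calls.

TASK

Tell the tube loader which tube stands in each of its three lanes: roll each of its three thumbwheels until the colour of the cap of the tube in line with that wheel sits centred at the index line on top. With all three set, press the green enter button fully down and let it come up again. Roll the wheels gently with a fingertip from above, pressing just hard enough not to slip (never above 18 N), and leave the tubes and everything else on the table where they are.

Things in the scene. Friction and masses are not known exactly. Their poses are not given: they have to be found in the camera images.
- loader: Fixed white tube loader. Origin: centre of its footprint, on the table; x away from its tubes, y along its row of wheels, z up. Housing x -20 to 70 mm, y -115 to 115, top z 50; tube block x -70 to -20, top z 42. Three rubber wheels 52 mm across, 22 wide, on one axle along y at x 25, z 54. Grey 45 mm discs fill the gaps: only the rim, 3.5 mm proud, can be reached. Yellow index lines cross the discs' tops.
- wheel_a (a joint): Turn of thumbwheel a (loader y +72 mm), rad; grows as its top rolls to the loader's +x. Five colour bands (digits 0 to 4); the one at the top, between the index lines, is set: purple at -0.698, orange -0.349, white (empty lane) 0, green 0.349, blue 0.698. Stops at -0.95, 0.95. No clicks: a brake holds it until about 1.7 N drags the rim.
- wheel_b (a joint): Turn of thumbwheel b (loader y +24 mm), rad; grows as its top rolls to the loader's +x. Five colour bands (digits 0 to 4); the one at the top, between the index lines, is set: purple at -0.698, orange -0.349, white (empty lane) 0, green 0.349, blue 0.698. Stops at -0.95, 0.95. No clicks: a brake holds it until about 1.7 N drags the rim.
- wheel_c (a joint): Turn of thumbwheel c (loader y -24 mm), rad; grows as its top rolls to the loader's +x. Five colour bands (digits 0 to 4); the one at the top, between the index lines, is set: purple at -0.698, orange -0.349, white (empty lane) 0, green 0.349, blue 0.698. Stops at -0.95, 0.95. No clicks: a brake holds it until about 1.7 N drags the rim.
- wheel_a_top (a point): Highest point of the rim of thumbwheel a, mid-width, 80 mm above the table (fixed to the loader). The wheel does not give when pressed: a fingertip needs roughly 3 to 8 N down on it to drag it round without slipping, and above 18 N it is damaged.
- wheel_b_top (a point): Highest point of the rim of thumbwheel b, mid-width, 80 mm above the table (fixed to the loader). The wheel does not give when pressed: a fingertip needs roughly 3 to 8 N down on it to drag it round without slipping, and above 18 N it is damaged.
- wheel_c_top (a point): Highest point of the rim of thumbwheel c, mid-width, 80 mm above the table (fixed to the loader). The wheel does not give when pressed: a fingertip needs roughly 3 to 8 N down on it to drag it round without slipping, and above 18 N it is damaged.
- lane_a (a point): Floor centre of the square tube hole of lane a, in line with thumbwheel a and joined to it by a black line, 70 mm to the loader's -x of the axle, 8 mm above the table. (A fourth hole at loader y -72, by the button, is a spare place that belongs to no wheel.)
- lane_b (a point): Floor centre of the square tube hole of lane b, in line with thumbwheel b and joined to it by a black line, 70 mm to the loader's -x of the axle, 8 mm above the table. (A fourth hole at loader y -72, by the button, is a spare place that belongs to no wheel.)
- lane_c (a point): Floor centre of the square tube hole of lane c, in line with thumbwheel c and joined to it by a black line, 70 mm to the loader's -x of the axle, 8 mm above the table. (A fourth hole at loader y -72, by the button, is a spare place that belongs to no wheel.)
- enter (a joint): Travel of the green enter button, 0 (up) to 0.006 m (fully down); sprung, 5 N fully down.
- enter_top (a point): Centre of the top of the green enter button, 32 mm across, pressed straight down.
- tube_purple: Loose sample tube with a purple cap, standing in one of the loader's four holes; 13 mm in diameter, 79 mm tall, cap 17 mm wide, its top 87 mm above the table. Origin: centre of its underside. Not to be taken out.
- tube_orange: Loose sample tube with an orange cap, standing in one of the loader's four holes; 13 mm in diameter, 79 mm tall, cap 17 mm wide, its top 87 mm above the table. Origin: centre of its underside. Not to be taken out.
- tube_green: Loose sample tube with a green cap, standing in one of the loader's four holes; 13 mm in diameter, 79 mm tall, cap 17 mm wide, its top 87 mm above the table. Origin: centre of its underside. Not to be taken out.
- tube_blue: Loose sample tube with a blue cap, standing in one of the loader's four holes; 13 mm in diameter, 79 mm tall, cap 17 mm wide, its top 87 mm above the table. Origin: centre of its underside. Not to be taken out.
- disinfectant: White bottle with blue cap, 60 mm in diameter, 150 mm tall; bystander. Origin: centre of its underside.
- tape: Roll of red tape lying flat, 70 mm in diameter, 20 mm high; bystander. Origin: centre of its underside.
- clamp: Green plastic tube clamp, bar 100 x 22 x 14 mm; bystander. Origin: centre of its underside.
- cup: White cup, 70 mm across, 60 mm tall; bystander. Origin: centre of its underside.

How it is judged:
By the outcome, as a careful person would: the job done as asked, in the order asked, and still so for the second after the job is handed in, with the robot touching nothing.
It also fails if it takes over 64 s, if anything falls off the work surface, if the arm or the gripper's body presses on something with over 40 N, if the wrist force passes 120 N, or if a joint passes its speed limit or range.

## Working session

There is one attempt and no reset: what is moved stays moved. The work goes in short steps, each a Python script; the robot and the scene stay as the last script left them, time stands still between calls to the robot, and variables do not carry over. Pictures are saved under pics/ and viewed, at most 10 in all, crops included, and the job is handed in when it is done.

```bash
mkdir -p pics; ls
python3 - <<'E'
from workcell import bot
import cv2,numpy as np
for n in("top","scene"):
    c=bot.read_camera(n); cv2.imwrite(f"pics/{n}0.png",c["pixels"]); print(n,c["fx"],c["cx"],c["cy"],np.round(c["R"],3).tolist(),np.round(c["t"],3))
print(bot.current_clock(),bot.current_tool_rot())
E
```

```text
pics
top 447.6176627585756 326.64874079593085 239.72117160197297 [[-0.014, -1.0, 0.003], [-0.994, 0.014, -0.111], [0.111, -0.005, -0.994]] [-0.009  0.495  1.155]
scene 604.4067902812645 319.25545061948105 240.9745175346139 [[-0.694, 0.72, -0.002], [0.456, 0.438, -0.775], [-0.557, -0.539, -0.632]] [ 0.346 -0.154  1.497]
0.1 [-6.92755295e-01 -3.06358761e+00  2.25305013e-03]
```

View pics/top0.png

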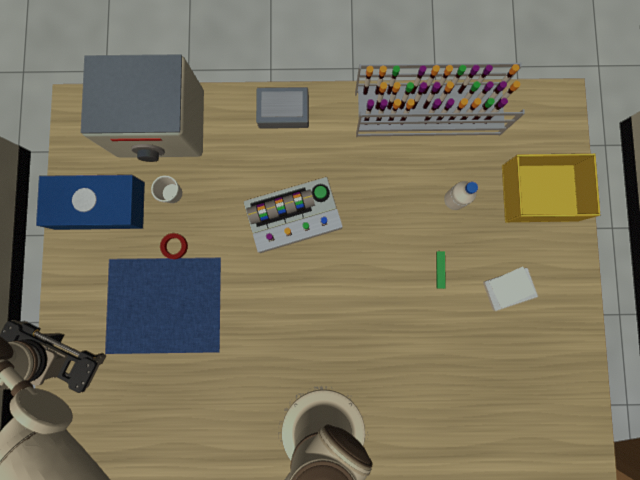

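View pics/scene0.png

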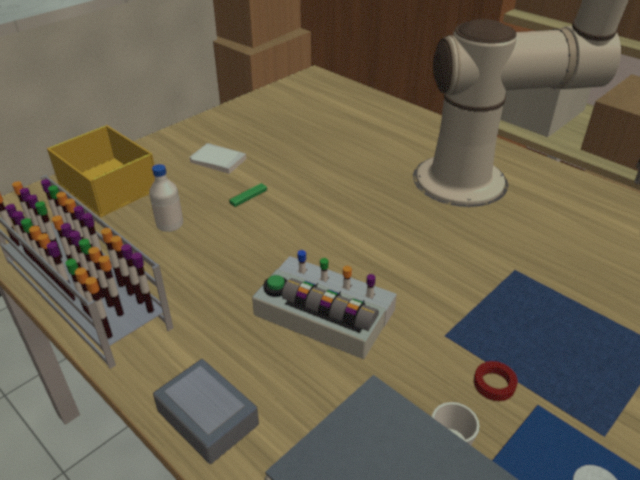

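The top view shows caps purple (270,237), orange (288,231), green (306,226) and blue (324,221), with the button at (320,193). So the lanes appear to be a purple, b orange, c green, with blue in the spare hole. I'll measure these and take a close look.

```bash
cat > h.py <<'E'
from workcell import bot
import cv2,numpy as np
from scipy.spatial.transform import Rotation as Ro
def ray(c,u,v,z):
    R=np.array(c["R"]);t=np.array(c["t"]);o=-R.T@t
    d=R.T@np.array([(u-c["cx"])/c["fx"],(v-c["cy"])/c["fy"],1]);return o+d*(z-o[2])/d[2]
def proj(c,X):
    p=np.array(c["R"])@X+np.array(c["t"]);return c["fx"]*p[0]/p[2]+c["cx"],c["fy"]*p[1]/p[2]+c["cy"]
def blobs(c,lo,hi,box,amin=10):
    h=cv2.cvtColor(c["pixels"],cv2.COLOR_BGR2HSV);m=cv2.inRange(h,lo,hi);k=np.zeros_like(m);x0,y0,x1,y1=box;k[y0:y1,x0:x1]=m[y0:y1,x0:x1]
    n,_,s,ce=cv2.connectedComponentsWithStats(k);return [(ce[i].round(1).tolist(),int(s[i,4])) for i in range(1,n) if s[i,4]>=amin]
COL=dict(purple=((135,90,40),(160,255,255)),orange=((10,150,120),(22,255,255)),green=((45,100,40),(75,255,255)),blue=((105,120,80),(125,255,255)))
def down(yaw): # tool z down, tool x at world angle yaw
    return (Ro.from_euler('z',yaw)*Ro.from_euler('x',np.pi)).as_rotvec()
E
python3 - <<'E'
from h import *
c=bot.read_camera("top"); P={}
for n,(lo,hi) in COL.items():
    b=blobs(c,lo,hi,(240,170,350,255)); print(n,b)
    q=[x for x in b if x[0][1]>215]
    if q: q=max(q,key=lambda x:x[1]);P[n]=ray(c,*q[0],.083);print(P[n].round(4))
d=P['purple']-P['blue'];d/=np.linalg.norm(d);print(np.linalg.norm(P['purple']-P['blue']),"yaw",np.arctan2(-d[0],d[1]))
yaw=np.arctan2(-d[0],d[1]);ctr=np.mean(list(P.values()),0)[:2]
o=ctr+.045*np.array([np.cos(yaw),np.sin(yaw)]);print("origin",o)
for w in (yaw,yaw+np.pi/2,yaw-np.pi/2,yaw+np.pi): print(w,bot.inverse_kinematics([o[0],o[1],.35],down(w)))
E
```

```text
purple [([296.0, 193.0], 11), ([278.1, 198.3], 12), ([260.0, 204.5], 20), ([269.1, 236.3], 29)]
[0.4998 0.1287 0.083 ]
orange [([296.6, 195.5], 17), ([278.4, 200.9], 18), ([260.7, 207.5], 19), ([287.2, 230.8], 30)]
[0.5132 0.083  0.083 ]
green [([320.0, 191.9], 141), ([298.4, 202.2], 23), ([280.7, 207.5], 23), ([262.7, 214.5], 22), ([305.5, 225.3], 31)]
[0.5265 0.0368 0.083 ]
blue [([299.7, 205.6], 25), ([281.7, 211.1], 26), ([264.0, 217.6], 21), ([323.7, 219.9], 35)]
[ 0.5397 -0.0094  0.083 ]
0.14372607201846954 yaw 0.2810716720729167
origin [0.56303581 0.07224627]
0.2810716720729167 [-8.52056819e-02  8.73528693e-02  1.41124804e+00 -4.44089210e-16
  1.64299174e+00  1.20451897e+00]
1.8518679988678133 [-0.08520568  0.08735287  1.41124804  0.          1.64299174 -0.36627735]
-1.2897246547219798 [-8.52056819e-02  8.73528693e-02  1.41124804e+00 -4.44089210e-16
  1.64299174e+00  2.77531530e+00]
3.42266432566271 [-0.08520568  0.08735287  1.41124804  0.          1.64299174 -1.93707368]
```

Run:
```python
from h import *
bot.set_gripper(0.0)
bot.goto([.58,.075,.30],down(1.8519)); bot.hold(.3)
c=bot.read_camera("wrist"); cv2.imwrite("pics/w1.png",c["pixels"]);print(c["fx"],-np.array(c["R"]).T@c["t"],np.round(c["R"],2).tolist(),bot.current_clock(),bot.current_ee_pos(),bot.current_opening())
```

```text
348.2538738110354 [0.55600961 0.15485078 0.47066076] [[0.96, 0.28, -0.0], [0.27, -0.92, 0.3], [0.08, -0.29, -0.95]] 3.875 [0.57993149 0.07530895 0.29997793] 0.007028122676136788
```

View pics/w1.png

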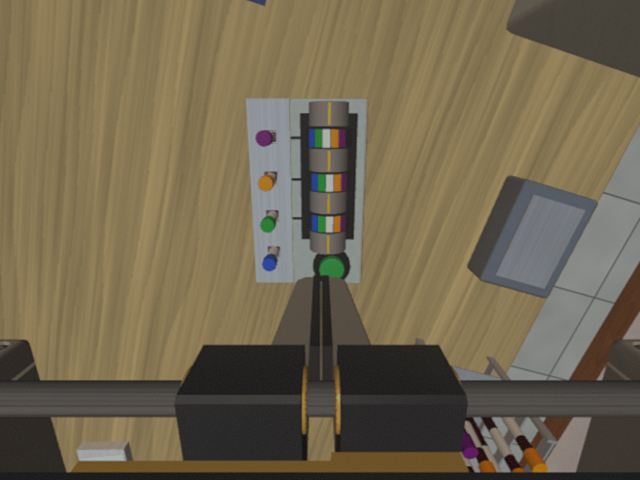

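Caps top to bottom are purple (265,138), orange (265,183), green (268,224) and blue (270,263), next to the button (331,268). Targets are therefore a = purple -0.698, b = orange -0.349, c = green +0.349. Next I'll move closer and refine the pose and wheel angles.

```bash
cat >> h.py <<'E'
YAW=.2811;O=np.array([.5630,.0722])
def W(x,y,z,O=O): # loader -> world
    c,s=np.cos(YAW),np.sin(YAW);return np.array([O[0]+c*x-s*y,O[1]+s*x+c*y,z])
def L(p,O=O):
    c,s=np.cos(YAW),np.sin(YAW);d=np.array(p[:2])-O;return np.array([c*d[0]+s*d[1],-s*d[0]+c*d[1]])
ROT=down(YAW+np.pi/2)
WY=dict(a=.072,b=.024,c=-.024);TGT=dict(a=-.698,b=-.349,c=.349);TH=dict(purple=-.698,orange=-.349,white=0,green=.349,blue=.698)
PH=np.arange(-1,1.0001,.01)
def strip(c,r,y,ph=PH):
    ys=y+np.linspace(-.005,.005,11);U=np.array([[proj(c,W(.025+r*np.sin(p),q,.054+r*np.cos(p))) for p in ph] for q in ys],np.float32)
    return cv2.cvtColor(cv2.remap(c["pixels"],U[...,0],U[...,1],cv2.INTER_LINEAR),cv2.COLOR_BGR2HSV)
def measure(c,verbose=False):
    # yellow index lines on the discs, then the band centres relative to them
    ph0=[]
    for y in(.048,0,.096,-.048):
        s=strip(c,.0225,y)[:,50:151];w=np.clip(s[...,1].astype(float)-110,0,None).sum(0);ph0.append((w*PH[50:151]).sum()/max(w.sum(),1))
    dx=.0225*np.sin(np.median(ph0));out={}
    if verbose: print("index phi",np.round(ph0,3),"dx mm",1000*dx)
    for k,y in WY.items():
        s=strip(c,.026,y);est={}
        for n in TH:
            m=cv2.inRange(s,(0,0,110),(179,70,255)) if n=="white" else cv2.inRange(s,*COL[n])
            if (m>0).mean(0)[:].sum()<15: continue
            f=(m>0).mean(0)>.5
            if f.sum()<10: continue
            lo,hi=PH[f][0],PH[f][-1];mid=(lo+hi)/2
            if abs(mid)<.55 and .2<hi-lo<.5: est[n]=round(float(np.arcsin(np.clip(np.sin(mid)-dx/.026,-1,1))+TH[n]),3)
        out[k]=float(np.median(list(est.values()))) if est else None
        if verbose: print(k,est)
    return out,dx
VIEW=W(.025,-.013,.17)
E
python3 - <<'E'
from h import *
bot.line_to(VIEW,ROT,.3); bot.hold(.2)
c=bot.read_camera("wrist"); cv2.imwrite("pics/w2.png",c["pixels"])
for n in COL:
    for p,a in blobs(c,*COL[n],(200,0,420,300),60): print(n,p,a,(1000*L(ray(c,*p,.085))).round(1), (1000*L(ray(c,*p,.055))).round(1))
print(measure(c,True),bot.current_clock(),bot.current_contact_force())
E
```

```text
purple [219.8, 124.6] 438 [-45.3  71.7] [-53.4  71.9]
purple [338.6, 125.4] 264 [38.6 71.1] [40.2 71.3]
purple [341.4, 189.7] 194 [41.4 25.4] [43.3 20.2]
purple [340.3, 248.0] 159 [ 41.3 -20.7] [ 43.2 -31.2]
orange [327.1, 124.8] 304 [30.5 71.5] [31.1 71.7]
orange [225.4, 191.5] 392 [-45.2  24.1] [-53.4  18.9]
orange [331.5, 191.0] 249 [34.  24.4] [35.1 19.1]
orange [331.1, 249.9] 205 [ 34.1 -22.3] [ 35.2 -33. ]
green [302.7, 124.8] 279 [13.3 71.5] [11.9 71.8]
green [308.5, 191.0] 259 [16.8 24.4] [15.9 19.2]
green [231.0, 250.8] 413 [-44.7 -22.9] [-52.8 -33.6]
green [309.0, 250.1] 215 [ 16.7 -22.4] [ 15.7 -33.1]
blue [293.3, 125.4] 209 [ 6.6 71.1] [ 4.5 71.3]
blue [298.0, 190.2] 226 [ 9. 25.] [ 7.1 19.9]
blue [299.1, 248.4] 197 [  8.9 -21. ] [  7.1 -31.5]
blue [237.0, 295.9] 107 [-42.8 -62.2] [-50.7 -77.5]
index phi [-0.017 -0.023 -0.01  -0.029] dx mm -0.4493816166499883
a {'orange': -0.101, 'white': -0.113, 'green': -0.122}
b {'orange': 0.045, 'white': 0.037, 'green': 0.032}
c {'orange': 0.045, 'white': 0.027, 'green': 0.027}
({'a': -0.113, 'b': 0.037, 'c': 0.027}, np.float64(-0.00044938161664998834)) 4.7083 [ 0.71911654  0.2292395  -0.04103324]
```

View pics/w2.png

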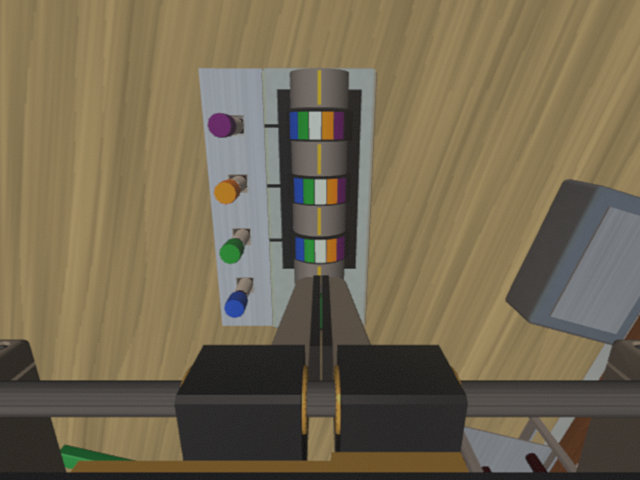

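```bash
cat >> h.py <<'E'
def fz(base): return bot.current_contact_force()[2]-base
def roll(k,dth,goal=5.,log=True):
    """press on top of wheel k, drag it by dth, lift"""
    s=.026*dth; y=WY[k]; x0=.025-s/2
    bot.line_to(W(x0,y,.090),ROT,.25); bot.hold(.15); base=bot.current_contact_force()[2]
    bot.line_to(W(x0,y,.0825),ROT,.05); z=.0825;f=fz(base)
    while f<3.5 and z>.076:
        z-=.0004 if f<1 else .0002; bot.line_to(W(x0,y,z),ROT,.02); f=fz(base)
    if log: print(k,"touch z",round(z,4),"F",round(f,2),"t",bot.current_clock())
    if f<2: bot.line_to(W(x0,y,.1),ROT,.1); raise SystemExit("no contact")
    n=max(2,int(np.ceil(abs(s)/.0015)));F=[]
    for i in range(1,n+1):
        z-=np.clip((goal-f)*.00005,-.0004,.0002)
        bot.line_to(W(x0+s*i/n,y,z),ROT,.015); f=fz(base);F.append(round(float(f),1))
        if f>13: print("force!",f);break
    bot.line_to(W(x0+s,y,z+.012),ROT,.1)
    if log: print(F,"t",bot.current_clock())
E
python3 - <<'E'
from h import *
roll('c',TGT['c']-.027)
bot.line_to(VIEW,ROT,.3); bot.hold(.2)
c=bot.read_camera("wrist"); print(measure(c,True),bot.current_clock())
E
```

```text
c touch z 0.0799 F 5.13 t 7.3833
[5.6, 5.3, 6.1, 6.7, 4.9, 5.7] t 9.15
index phi [-0.016 -0.023 -0.009 -0.028] dx mm -0.43247468830250785
a {'orange': -0.102, 'white': -0.113, 'green': -0.117}
b {'orange': 0.044, 'white': 0.032, 'green': 0.027}
c {'white': 0.358, 'green': 0.361, 'blue': 0.346}
({'a': -0.113, 'b': 0.032, 'c': 0.358}, np.float64(-0.00043247468830250784)) 9.8167
```

Run:
```python
from h import *
roll('b',TGT['b']-.034)
roll('a',TGT['a']+.113)
bot.line_to(VIEW,ROT,.3); bot.hold(.2)
c=bot.read_camera("wrist"); cv2.imwrite("pics/w3.png",c["pixels"][50:290,190:430].repeat(2,0).repeat(2,1)); print(measure(c,True),bot.current_clock())
```

```text
b touch z 0.0799 F 4.95 t 12.5167
[4.3, 4.6, 6.0, 5.0, 5.4, 6.3, 5.2] t 14.5333
a touch z 0.0799 F 5.04 t 17.0833
[3.4, 4.7, 6.0, 6.8, 5.7, 6.2, 5.4, 5.4, 6.3, 6.0, 6.4] t 20.1
index phi [-0.016 -0.02  -0.01   0.   ] dx mm -0.28911609821906586
a {'purple': -0.692, 'orange': -0.702}
b {'purple': -0.321, 'orange': -0.338, 'white': -0.358}
c {'white': 0.352, 'green': 0.355, 'blue': 0.335}
({'a': -0.697, 'b': -0.338, 'c': 0.352}, np.float64(-0.00028911609821906587)) 20.8833
```

View pics/w3.png

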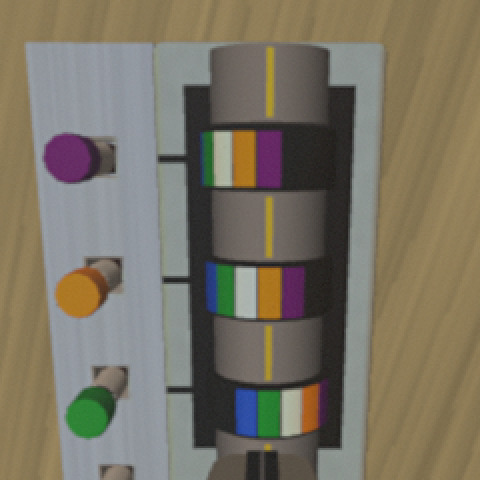

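All three are centred: purple at (268,158), orange at (268,292) and green at (268,412), each in line with the yellow index. Next is the button, triangulated from the wrist, top and scene cameras.

Run:
```python
from h import *
T=np.array
def rayd(c,p):
    R=T(c["R"]);d=R.T@T([(p[0]-c["cx"])/c["fx"],(p[1]-c["cy"])/c["fy"],1]);return -R.T@T(c["t"]),d/np.linalg.norm(d)
RS=[]
c=bot.read_camera("scene"); b=max(blobs(c,*COL["green"],(255,265,300,300)),key=lambda x:x[1]);print(b);RS.append(rayd(c,b[0]))
bot.line_to(W(.025,-.118,.17),ROT,.3); bot.hold(.2)
c=bot.read_camera("wrist"); b=max(blobs(c,*COL["green"],(200,0,420,300)),key=lambda x:x[1]);print(b);RS.append(rayd(c,b[0]))
for z in(.05,.055,.06,.065): print(z,(1000*L(ray(c,*b[0],z))).round(1))
A=sum(np.eye(3)-np.outer(d,d) for o,d in RS);B=sum((np.eye(3)-np.outer(d,d))@o for o,d in RS)
X=np.linalg.solve(A,B);print(X,1000*L(X));print([np.linalg.norm(np.cross(X-o,d)) for o,d in RS])
cv2.imwrite("pics/w4.png",c["pixels"]);print(measure(c)[0])
```

```text
([275.5, 282.3], 203)
([327.5, 196.7], 1283)
0.05 [ 29.6 -88.8]
0.055 [ 29.5 -87.9]
0.06 [ 29.4 -86.9]
0.065 [ 29.3 -86. ]
[ 0.61438636 -0.00160879  0.06405085] [ 28.8939952  -85.16708046]
[np.float64(0.0010832390158667918), np.float64(0.0010832390158668653)]
{'a': None, 'b': -0.33, 'c': 0.36}
```

View pics/w4.png

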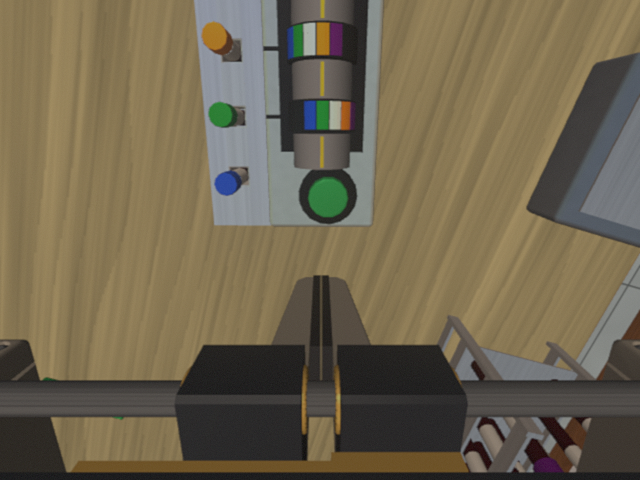

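The button is centred at (328,197), which puts it at loader (29,-87) mm with its top near z 60 mm. I'll press it under force control.

Run:
```python
from h import *
x,y=.029,-.087
bot.line_to(W(x,y,.075),ROT,.2); bot.hold(.15); base=bot.current_contact_force()[2]
z=.070;bot.line_to(W(x,y,z),ROT,.05);f=fz(base);log=[]
while f<10 and z>.047:
    z-=.0005;bot.line_to(W(x,y,z),ROT,.02);f=fz(base);log.append((round(z*1000,1),round(float(f),1)))
bot.hold(.3);print(log,fz(base),bot.current_ee_pos(),1000*L(bot.current_ee_pos()))
bot.line_to(W(x,y,.09),ROT,.05);print(bot.current_clock())
bot.line_to(VIEW,ROT,.3); bot.hold(.3)
c=bot.read_camera("wrist"); print(measure(c,True),bot.current_clock(),bot.current_contact_force())
```

```text
[(69.5, 2.7), (69.0, 2.9), (68.5, 3.6), (68.0, 3.3), (67.5, 4.6), (67.0, 3.7), (66.5, 5.0), (66.0, 6.7), (65.5, 8.3), (65.0, 11.6)] 10.948934758585704 [ 0.61520742 -0.00338426  0.06627386] [ 29.19029694 -87.10064003]
26.1833
index phi [-0.018 -0.022 -0.01  -0.028] dx mm -0.4562196505780277
a {'purple': -0.69, 'orange': -0.7}
b {'purple': -0.319, 'orange': -0.331, 'white': -0.346}
c {'white': 0.364, 'green': 0.357, 'blue': 0.342}
({'a': -0.695, 'b': -0.331, 'c': 0.357}, np.float64(-0.0004562196505780277)) 27.05 [ 0.85253105  0.32630015 -0.48109166]
```

```bash
python3 -c "
from h import *
print(bot.job_done())"
```

```text
the job is handed in; nothing more can be done
None
```

The job is handed in: wheels a, b and c are set to purple, orange and green (last camera reading within about 0.02 rad of each target), the highest force I read while rolling was 6.8 N, and the enter button was pressed to its stop and released, all in about 27 s.

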